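# Snap the lid of the bar-end paint tub shut

### The arm

A 6-joint arm with a two-finger parallel gripper is mounted at the origin on the work surface. World frame = base frame: x ahead of the robot, y to its left, z up, the work surface at z = 0. Lengths are in mm, angles in rad, forces in N, time in s.
With the tool pointing down it reaches from about 275 to 1000 mm from the base axis. Payload 8.4 kg.
Tool frame: the origin (TCP) lies midway between the tips of the shut fingers; the grasp point (between the pads) lies grip_depth behind it (grip_depth is the distance from the TCP to the grasp point, in mm); z points along the fingers, y is the line along which they close (so a half turn about z gives the same grasp; the last joint's range is limited). The gripper opens to 85 mm and grips with 20 to 120 N. Pads are 22 mm wide; open, the fingers measure 114 mm over their backs; the gripper's body (76 mm by 85 mm) begins 54 mm behind the grasp point. The pads swing forward as they close: fully open they stand 13 mm farther back than shut.
Start: joints at [1.329, 0.353, 1.633, -0, 1.155, -0.002], TCP at [148.441, 607.118, 195.281] pointing down, gripper open.
Joint ranges: [-2.63, 2.63], [-0.92, 2.1], [0.06, 2.66], [-1.3, 4.44], [0, 2.69], [-3.02, 3.02]. Speed limits (rad/s): [2.22, 2.22, 2.79, 3.14, 3.14, 3.14].

### API

Orientations are given as [roll, pitch, yaw] about the fixed x, y, z axes, in that order (R = Rz(yaw) Ry(pitch) Rx(roll)).
In Python, from rig import * gives the robot as it stands.
- The arm moves only by the shell command python3 -m creep 'ROWS' [FORCE]. ROWS is JSON, a list of rows, each an object of numbers: "x", "y", "z": the shift along the tool's x, y, z in mm; "rx", "ry", "rz": the turn, a rotation vector about the tool's x, y, z in rad; "hand": the finger opening in mm, from 0 to 85.4. A call has 1 to 20 rows; each row shifts and turns the commanded pose from where the row before left it, along the tool's axes as they then stand; what a row does not reach is not made up. A row lasts 1/8 s, in which the tool goes at most 62.5 mm and 10.7 degrees, less where a joint would pass 70% of its speed; a pose out of reach is approached as far as the arm can. A call with a gripper value outside its range is refused whole. The fingers move at their own pace and stop on an object; FORCE is the grip in N (left out, the last holds). Time passes only in rows, so rows that do not move let the fingers close. It gives the time, the measured TCP pose, the force, the opening and the grip force at its end, in the units of the state.
- sense(): the state, without advancing time (a new reading comes with each control period).
- grab_frame(name): name is "side" or "top" or "wrist"; returns the picture (420x560x3 uint8, red, green, blue); there is no depth.
- get_calibration(name): a dict with "K" (3x3 intrinsics, pixels), "R" (3x3) and "t" (3): a world point X has camera coordinates R X + t. Camera axes: x right, y down, z forward; pixel columns grow to the right and rows downward; lengths in mm; the calibration is good to about 2 mm. A picture is of the moment at which its call begins: read the wrist's pose just before it. get_calibration takes no time and is no camera call; for the wrist camera it gives the pose at the moment of the call.
- sign_off(): hands the job in; it is judged then, once.
The state is a dict: "clock": time; "qpos": joint angles; "qvel": joint speeds; "joint_efforts": joint torques, N m; "eef_pos": TCP position; "tcp_rot": TCP orientation; "contact_force": force on the tool from outside, world axes, zero at the start; "wrist_torque": the same for the moment, N m; "opening": opening from 0.0 (shut) to 1.0 (fully open); "grasp_force": force on a finger pad.
Only numpy, scipy, OpenCV 4.12 (cv2) and the standard library are available. Lean on these libraries where they do the work, as an engineer would, in place of code of your own. Each camera call takes 0.05 s, during which the arm holds its last target. There are 200 camera calls.

### The job

The bar ends have been marked and the white paint tub needs closing: its lid is only partly on, with some of the six sections of its rim still standing up. With your fingertips, press down around the rim, one raised section after the other, until every section has clicked down flush and stays down, then draw the hand clear. Only press: pick nothing up, leave the tub standing upright where it is, and do not disturb the things around it.

Things in the scene. Friction and masses are not known exactly. Their poses are not given: they have to be found in the camera images.
- tub: Paint tub: loose white plastic pail with a grey lid, about 1 kg, upright on a 4 mm cardboard sheet. Origin: centre of its underside, z up. Radius 60 to 64 mm, lid rim radius 70 mm, shut lid 119.5 mm high (middle panel, radius 38 mm, 3 mm lower). A wire bail hangs on its own -x side, out to 78 mm from the axis, below 95 mm height. Middle of rim section k: at 30 + 60 (k-1) deg from its x axis.
- rim1 (a joint): Angle (rad) of section 1 of the lid's rim: 0 shut and flush, about 0.29 standing up (outer edge some 7 mm high). The rim is slotted into six equal sections, rim1 to rim6, counter-clockwise from above: curved plates 60 deg long, 47 to 70 mm from the tub's axis, hinged below their inner edge. Section 1 also has a small thumb tab standing out 10 mm at its foot.
- rim1_edge (a point): Point on top of rim section 1, in the middle of its arc, 6 mm in from its outer edge (64 mm from the tub's axis); moves with the section. x axis radially outwards along the section, z square to its top face.
- rim2 (a joint): The same for section 2. Each section snaps on its own: pressed near its outer edge it pushes back with up to 10 or 12 N (more nearer the hinge); let go above 0.17 rad it springs up again, pressed below 0.09 it snaps shut by itself and stays. Some sections are shut from the start; pressing those again does no harm.
- rim2_edge (a point): The same point on top of rim section 2.
- rim3 (a joint): The same for section 3.
- rim3_edge (a point): The same point on top of rim section 3.
- rim4 (a joint): The same for section 4.
- rim4_edge (a point): The same point on top of rim section 4.
- rim5 (a joint): The same for section 5.
- rim5_edge (a point): The same point on top of rim section 5.
- rim6 (a joint): The same for section 6.
- rim6_edge (a point): The same point on top of rim section 6.
- tin: Small closed metal tin, 66 mm diameter, 78 mm tall, upright. Origin: centre of its underside. To be left alone.
- blank: Round blank of white plastic bar standing on end, 58 mm diameter, 52 mm tall, top end painted. Origin: centre of its underside. To be left alone.
- slug: Aluminium bar offcut standing on end, 52 mm diameter, 40 mm tall. Origin: centre of its underside. To be left alone.
- bush: Brass bush standing on end, 54 mm outside, 30 mm bore, 34 mm tall. Origin: centre of its underside. To be left alone.
- collar: Dark steel collar lying flat, 60 mm outside, 38 mm bore, 26 mm tall. Origin: centre of its underside. To be left alone.
- brush: Paint brush lying flat at the far side of the tub. Origin at the middle of its length, x along it. To be left alone.
- driver: Flat screwdriver lying at the near side of the tub. Origin at the middle of its length, x along it. To be left alone.
Not all that is in view belongs to the job. Leave any red or turquoise look-alike of the tub alone.

How it is judged (in metres and radians):
At the end, for the whole second after the job is handed in: All six rim sections are shut (each joint below 0.035 rad, under 1 mm at the edge); the tub stands upright (within 0.05 rad), at rest and within 30 mm of where it was; the seven other things are within 30 mm of where they were (value of joint each of rim1, rim2, rim3, rim4, rim5, rim6 below 0.035 rad and distance of each of tub, tin, blank, slug, bush, collar, brush, driver from where it was at the start of the episode below 0.03 m and angle between tub's own z axis and vertical below 0.05 rad and linear speed of tub below 0.02 m/s); the robot touches nothing.
It fails at once if the tub is lifted off the sheet (height (world z) of tub above 0.016 m).
It fails at once if the tub is tipped (angle between tub's own z axis and vertical above 0.15 rad).
It fails at once if the tub is pushed or carried away from its place (30 mm) (distance of tub from where it was at the start of the episode above 0.03 m).
It fails at once if a thing beside the tub is picked up, knocked over or pushed away (30 mm) (distance of any of tin, blank, slug, bush, collar, brush, driver from where it was at the start of the episode above 0.03 m or angle between any of tin, blank, slug, bush, collar's own z axis and vertical above 0.5 rad or height (world z) of any of tin, blank, slug, bush, collar, brush, driver above 0.025 m).
It also fails if it takes over 45 s, if anything falls off the work surface, if the arm or the gripper's body presses on something with over 40 N, if the wrist force passes 120 N, or if a joint passes its speed limit or range.

## Working session

There is one attempt and no reset: what is moved stays moved. The work goes in short steps, Python scripts to look and compute and a shell command to move; the robot and the scene stay as the last step left them, time stands still between calls to the robot, and variables do not carry over. Pictures are saved under pics/ and viewed, at most 10 in all, crops included, and the job is handed in when it is done.

```bash
mkdir -p pics
python3 - <<'E'
from rig import *
import cv2,numpy as np
s=sense();print(s['clock'],s['eef_pos'],s['tcp_rot'],s['opening'])
a=grab_frame('top');b=grab_frame('side')
cv2.imwrite('pics/top.png',a[:,:,::-1]);cv2.imwrite('pics/side.png',b[:,:,::-1])
for n in('top','side','wrist'):
    c=get_calibration(n);print(n,np.round(np.array(c['K']),1).tolist(),np.round(c['R'],3).tolist(),np.round(c['t'],1))
E
```

```text
0.0 [148.33000873 606.63732863 194.57570892] [-3.14029221e+00  8.00091353e-06  2.90183251e+00] 1.0035452156770284
top [[431.0, 0.0, 284.7], [0.0, 431.0, 201.8], [0.0, 0.0, 1.0]] [[0.024, -0.999, 0.021], [-0.983, -0.027, -0.181], [0.182, -0.017, -0.983]] [   3.7  472.2 1021.9]
side [[456.1, 0.0, 282.2], [0.0, 456.1, 207.4], [0.0, 0.0, 1.0]] [[0.801, -0.599, -0.006], [-0.361, -0.475, -0.803], [0.478, 0.645, -0.596]] [-330.7  271.7  727.9]
wrist [[321.9, 0.0, 277.6], [0.0, 321.9, 210.1], [0.0, 0.0, 1.0]] [[0.239, 0.971, -0.001], [0.936, -0.23, 0.268], [0.26, -0.065, -0.963]] [-624.6  -33.8  378.3]
```

View pics/top.png

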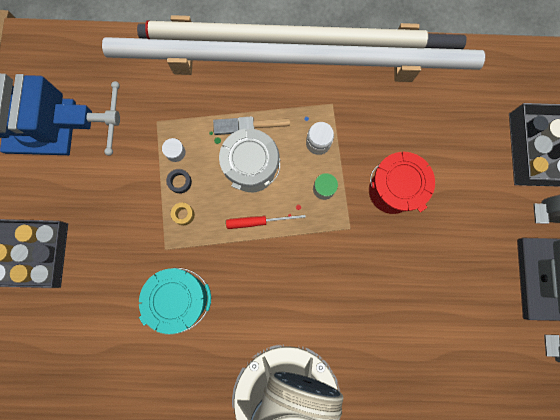

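View pics/side.png

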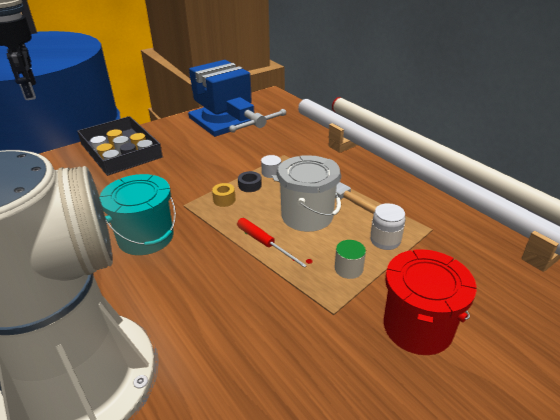

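Candidates for the tub in the top view are grey/white at (250,157), turquoise at (175,300) and red at (403,182). I choose the grey-lidded one on the cardboard at (250,157) and check it in a close crop.

```bash
cat > h.py <<'E'
from rig import *
import cv2,numpy as np
def ray(n,uv,z,c=None):
    c=c or get_calibration(n);K,R,t=[np.array(c[k],float) for k in'KRt']
    d=R.T@np.linalg.inv(K)@[uv[0],uv[1],1];o=-R.T@t
    return o+d*(z-o[2])/d[2]
def proj(n,X,c=None):
    c=c or get_calibration(n);K,R,t=[np.array(c[k],float) for k in'KRt']
    p=K@(R@np.array(X,float)+t);return p[:2]/p[2]
E
python3 - <<'E'
from h import *
a=cv2.imread('pics/top.png')[110:205,195:300];b=cv2.imread('pics/side.png')[145:240,255:360]
cv2.imwrite('pics/crop.png',np.hstack([cv2.resize(i,(398,360),interpolation=cv2.INTER_CUBIC) for i in(a,b)]))
print(ray('top',(250,157),121),ray('side',(309,172),121))
E
```

```text
[561.24003292 100.3780582  121.        ] [562.77555808 101.81013659 121.        ]
```

View pics/crop.png

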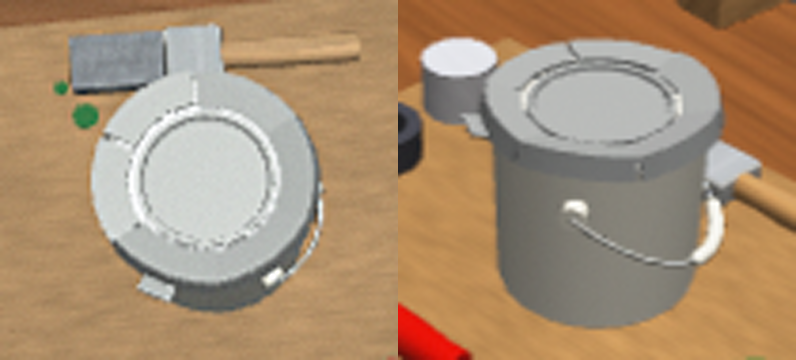

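The crop confirms it: a grey-lidded pail with its thumb tab at top pixel (236,186) and slots at about 7°+60k. That puts the tub's x axis near 127° and its centre near (561,101). I'll go above it.

```bash
python3 -m creep '[{"x":-43.4,"y":-32.8,"z":-3,"hand":0},{"x":-43.4,"y":-32.8,"z":-3},{"x":-43.4,"y":-32.8,"z":-3},{"x":-43.4,"y":-32.8,"z":-3},{"x":-43.4,"y":-32.8,"z":-3},{"x":-43.4,"y":-32.8,"z":-3},{"x":-43.4,"y":-32.8,"z":-3},{"x":-43.4,"y":-32.8,"z":-3},{"x":-43.4,"y":-32.8,"z":-3},{"x":-43.4,"y":-32.8,"z":-3},{"x":-43.4,"y":-32.8,"z":-3},{"x":-43.4,"y":-32.8,"z":-3},{},{}]'
python3 - <<'E'
from h import *
s=sense();print(s['clock'],s['eef_pos'],s['tcp_rot'],s['opening'],s['contact_force'],s['qpos'])
c=get_calibration('wrist');a=grab_frame('wrist')[:,:,::-1].copy();cv2.imwrite('pics/w1.png',a)
print(proj('wrist',[561,101,121],c))
np.savez('w1.npz',**{k:np.array(c[k]) for k in'KRt'})
E
```

```text
0.1 [148.32150367 606.67366305 194.65539014] [-3.14038854e+00 -3.30159778e-05  2.90179301e+00] 0.9970299125226415 [-0.2226909   0.24821071 -0.04991104] [ 1.32859664e+00  3.53558882e-01  1.63404547e+00  3.29290894e-05
  1.15519250e+00 -2.41337788e-03]
[-37.37061369 611.39353518]schema error: expected keys x, y, z, rx, ry, rz, hand
```

View pics/w1.png

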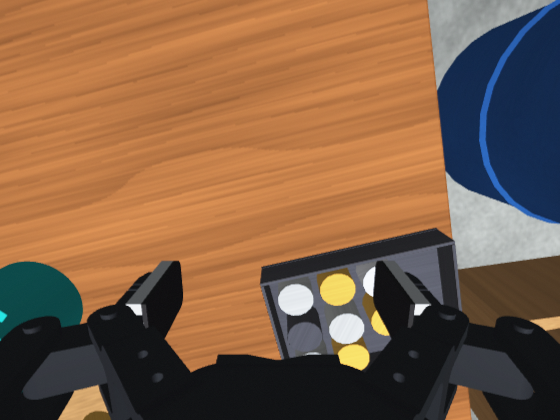

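The move was refused because every row needs all its keys, so this picture still shows the start view over the parts tray at (350,310). I'll resend it complete, overshooting so that the camera looks at the lid past the fingers.

```bash
python3 -m creep '[{"x":-45,"y":-30,"z":-3,"rx":0,"ry":0,"rz":0,"hand":0},{"x":-45,"y":-30,"z":-3,"rx":0,"ry":0,"rz":0,"hand":0},{"x":-45,"y":-30,"z":-3,"rx":0,"ry":0,"rz":0,"hand":0},{"x":-45,"y":-30,"z":-3,"rx":0,"ry":0,"rz":0,"hand":0},{"x":-45,"y":-30,"z":-3,"rx":0,"ry":0,"rz":0,"hand":0},{"x":-45,"y":-30,"z":-3,"rx":0,"ry":0,"rz":0,"hand":0},{"x":-45,"y":-30,"z":-3,"rx":0,"ry":0,"rz":0,"hand":0},{"x":-45,"y":-30,"z":-3,"rx":0,"ry":0,"rz":0,"hand":0},{"x":-45,"y":-30,"z":-3,"rx":0,"ry":0,"rz":0,"hand":0},{"x":-45,"y":-30,"z":-3,"rx":0,"ry":0,"rz":0,"hand":0},{"x":-45,"y":-30,"z":-3,"rx":0,"ry":0,"rz":0,"hand":0},{"x":-45,"y":-30,"z":-3,"rx":0,"ry":0,"rz":0,"hand":0},{"x":-45,"y":-30,"z":0,"rx":0,"ry":0,"rz":0,"hand":0},{"x":0,"y":0,"z":0,"rx":0,"ry":0,"rz":0,"hand":0},{"x":0,"y":0,"z":0,"rx":0,"ry":0,"rz":0,"hand":0}]'
python3 - <<'E'
from h import *
s=sense();print(s['clock'],s['eef_pos'],s['tcp_rot'],s['opening'],s['contact_force'],s['qpos'])
c=get_calibration('wrist');a=grab_frame('wrist')[:,:,::-1].copy();cv2.imwrite('pics/w2.png',a)
print(proj('wrist',[561,101,121],c))
np.savez('w2.npz',**{k:np.array(c[k]) for k in'KRt'})
E
```

```text
clock: 2.02
eef_pos: [623.5, 89.4, 230.7]
tcp_rot: [-3.141, -0.001, 2.901]
contact_force: [-0.2, -0.3, -0.3]
opening: -0.003
grasp_force: 0.0
2.025 [623.48351555  89.37298123 230.73891   ] [-3.14148470e+00 -1.37214945e-03  2.90107331e+00] -0.0029274942735582218 [-0.17614818 -0.3227889  -0.3161194 ] [ 1.39747266e-01  3.31218523e-01  1.58358983e+00  4.34310706e-04
  1.22809853e+00 -1.19067600e+00]
[273.08822444 126.18129822]
```

View pics/w2.png

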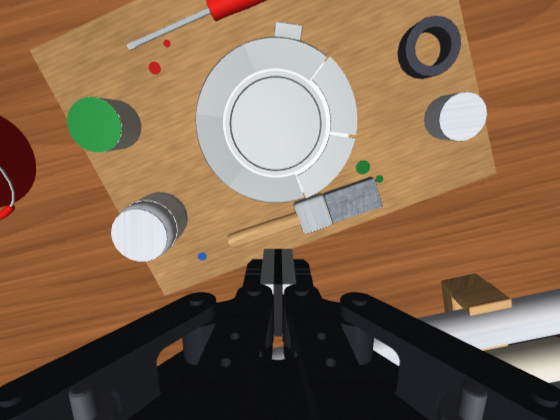

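The wrist view shows the lid centred near (276,123), the tab at (288,31) and open slots at (318,72), (342,135) and (302,187). The neighbours are clear of the fingers. I'll compute the centre, yaw and press points, and press all six sections because re-pressing shut ones is harmless.

Run:
```python
from h import *
c=dict(np.load('w2.npz'));a=cv2.imread('pics/w2.png')
C=ray('wrist',(276,123),119,c)
print('ring',C, 'outer',ray('wrist',(277,119.5),124,c))
for p in[(288,31),(318,72),(342,135),(302,187)]:
    d=ray('wrist',p,121,c)-C;print(p,np.hypot(*d[:2]).round(1),np.degrees(np.arctan2(d[1],d[0])).round(1))
```

```text
ring [559.02986161 104.08067102 119.        ] outer [556.41256194 105.63186193 124.        ]
(288, 31) 72.2 158.4
(318, 72) 53.8 125.6
(342, 135) 58.5 66.2
(302, 187) 61.1 8.9
```

Next I go above section 4 (tool frame -61,-10 from the centre), then press.

```bash
python3 -m creep '[{"x":3.5,"y":-12.3,"z":40,"rx":0,"ry":0,"rz":0,"hand":0},{"x":0,"y":0,"z":45,"rx":0,"ry":0,"rz":0,"hand":0},{"x":0,"y":0,"z":10,"rx":0,"ry":0,"rz":0,"hand":0},{"x":0,"y":0,"z":5,"rx":0,"ry":0,"rz":0,"hand":0},{"x":0,"y":0,"z":2,"rx":0,"ry":0,"rz":0,"hand":0}]'
python3 -m creep '[{"x":0,"y":0,"z":2,"rx":0,"ry":0,"rz":0,"hand":0},{"x":0,"y":0,"z":2,"rx":0,"ry":0,"rz":0,"hand":0}]'
python3 -m creep '[{"x":0,"y":0,"z":1,"rx":0,"ry":0,"rz":0,"hand":0},{"x":0,"y":0,"z":1,"rx":0,"ry":0,"rz":0,"hand":0}]'
```

```text
clock: 2.7
eef_pos: [618.7, 78.8, 130.7]
tcp_rot: [3.141, 0.002, 2.902]
contact_force: [-0.4, -0.1, 0.2]
opening: -0.002
grasp_force: 0.0
clock: 2.95
eef_pos: [618.2, 78.3, 126.0]
tcp_rot: [3.141, 0.001, 2.902]
contact_force: [-0.9, -0.1, -0.6]
opening: 0.003
grasp_force: 0.0
clock: 3.2
eef_pos: [617.8, 78.2, 123.3]
tcp_rot: [3.142, 0.0, 2.902]
contact_force: [0.9, 0.7, -0.1]
opening: 0.003
grasp_force: 0.0
```

```bash
python3 -m creep '[{"x":0,"y":0,"z":1,"rx":0,"ry":0,"rz":0,"hand":0},{"x":0,"y":0,"z":0,"rx":0,"ry":0,"rz":0,"hand":0}]'
python3 -m creep '[{"x":0,"y":0,"z":1,"rx":0,"ry":0,"rz":0,"hand":0},{"x":0,"y":0,"z":0,"rx":0,"ry":0,"rz":0,"hand":0}]'
```

```text
clock: 3.45
eef_pos: [617.7, 78.2, 122.2]
tcp_rot: [-3.142, -0.0, 2.902]
contact_force: [0.1, 0.7, 0.1]
opening: 0.001
grasp_force: 0.0
clock: 3.7
eef_pos: [617.7, 78.2, 121.2]
tcp_rot: [-3.142, -0.0, 2.902]
contact_force: [-0.5, -0.1, 0.8]
opening: -0.004
grasp_force: 0.0
```

Run:
```python
from h import *
a=grab_frame('side')[:,:,::-1];b=grab_frame('wrist')[:,:,::-1]
cv2.imwrite('pics/s3.png',np.hstack([cv2.resize(a[120:240,250:380],(398,367),interpolation=3),cv2.resize(b[60:330,140:430],(394,367),interpolation=3)]))
X=sense()['eef_pos'];print(X,proj('side',X),proj('wrist',X))
```

```text
[617.77380214  78.2292961  121.2889609 ] [335.20228358 168.3307772 ] [277.27415286 240.0609324 ]
```

View pics/s3.png

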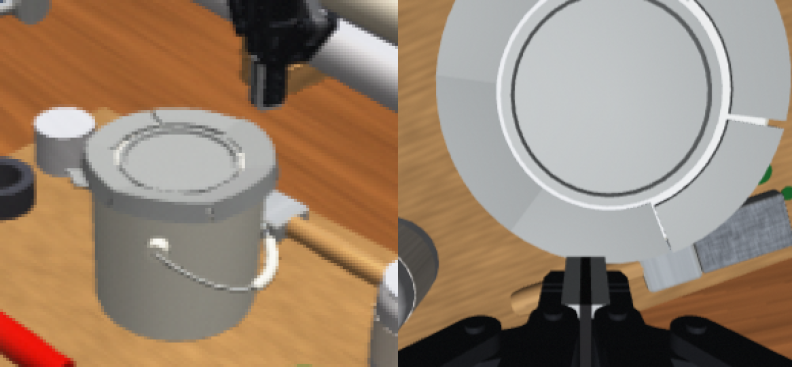

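The side view puts the fingertips at (337,154), about 14 px above where the reported TCP projects at (335,168). They are clearly above the lid, which agrees with the zero force. I'll check how high the tips really are.

```bash
python3 - <<'E'
from h import *
X=np.array(sense()['eef_pos'])
for h in(0,20,30,40):print(h,proj('side',X+[0,0,h]),proj('wrist',X+[0,0,h]),proj('wrist',X+[-10.7,2.6,h]))
# triangulate tip
Ps=[];
for n in('side','wrist'):
    c=get_calibration(n);Ps.append(np.array(c['K'])@np.c_[np.array(c['R']),np.array(c['t'])])
p=cv2.triangulatePoints(Ps[0],Ps[1],np.array([336.6,154.]),np.array([277.5,249.]));print((p[:3]/p[3]).T)
import rig;print([k for k in dir(rig) if k[0]!='_'])
for n in('grip_depth',):print(n,getattr(rig,n,None))
E
python3 -m creep '[{"x":0,"y":0,"z":0,"rx":0,"ry":0,"rz":0,"hand":0}]'
```

```text
0 [335.20228358 168.3307772 ] [277.27415286 240.0609324 ] [277.21681748 222.30138256]
20 [335.78478312 160.45833391] [277.25680982 253.53559734] [277.19259455 233.97624038]
30 [336.08133166 156.45049971] [277.24658489 261.4798538 ] [277.17827299 240.87888105]
40 [336.38149893 152.39375865] [277.23506128 270.43311598] [277.16209633 248.67563498]
[[614.3629672   77.50662385 157.6610087 ]]
['MotionError', 'get_calibration', 'grab_frame', 'grip_depth', 'sense', 'sign_off']
grip_depth 18.700000000000003
clock: 3.92
eef_pos: [617.8, 78.2, 121.3]
tcp_rot: [3.142, 0.0, 2.902]
contact_force: [0.3, 0.3, 0.6]
opening: -0.004
grasp_force: 0.0
```

The tips sit about 37 mm above the reported TCP, seen consistently in both views, so I'll use force rather than reported z. I'll descend in small steps until contact, expected at a reported z of about 95 to 87.

```bash
python3 -m creep '[{"x":0,"y":0,"z":10,"rx":0,"ry":0,"rz":0,"hand":0},{"x":0,"y":0,"z":10,"rx":0,"ry":0,"rz":0,"hand":0},{"x":0,"y":0,"z":3,"rx":0,"ry":0,"rz":0,"hand":0},{"x":0,"y":0,"z":0,"rx":0,"ry":0,"rz":0,"hand":0}]'
python3 -m creep '[{"x":0,"y":0,"z":2,"rx":0,"ry":0,"rz":0,"hand":0},{"x":0,"y":0,"z":0,"rx":0,"ry":0,"rz":0,"hand":0}]' | egrep 'clock|eef|force'
python3 -m creep '[{"x":0,"y":0,"z":2,"rx":0,"ry":0,"rz":0,"hand":0},{"x":0,"y":0,"z":0,"rx":0,"ry":0,"rz":0,"hand":0}]' | egrep 'eef|contact'
python3 -m creep '[{"x":0,"y":0,"z":2,"rx":0,"ry":0,"rz":0,"hand":0},{"x":0,"y":0,"z":0,"rx":0,"ry":0,"rz":0,"hand":0}]' | egrep 'eef|contact'
```

```text
clock: 4.42
eef_pos: [617.5, 78.2, 97.7]
tcp_rot: [-3.141, -0.001, 2.902]
contact_force: [0.8, -0.3, 0.6]
opening: 0.004
grasp_force: 0.0
clock: 4.68
eef_pos: [617.8, 78.2, 96.4]
contact_force: [-1.0, -0.6, -0.5]
grasp_force: 0.0
eef_pos: [617.8, 78.2, 94.3]
contact_force: [0.4, 0.3, 0.2]
eef_pos: [618.5, 78.0, 92.9]
contact_force: [-0.5, -1.6, 3.4]
```

Contact starts at reported z of about 93.5.

```bash
for i in 1 ; do python3 -m creep '[{"x":0,"y":0,"z":2,"rx":0,"ry":0,"rz":0,"hand":0},{"x":0,"y":0,"z":0,"rx":0,"ry":0,"rz":0,"hand":0}]' | egrep 'eef|contact'; done
python3 -m creep '[{"x":0,"y":0,"z":2,"rx":0,"ry":0,"rz":0,"hand":0},{"x":0,"y":0,"z":0,"rx":0,"ry":0,"rz":0,"hand":0}]' | egrep 'eef|contact'
python3 -m creep '[{"x":0,"y":0,"z":1,"rx":0,"ry":0,"rz":0,"hand":0},{"x":0,"y":0,"z":0,"rx":0,"ry":0,"rz":0,"hand":0}]' | egrep 'eef|contact'
```

```text
eef_pos: [619.3, 77.8, 91.6]
contact_force: [0.7, -2.8, 9.2]
eef_pos: [617.8, 78.2, 88.4]
contact_force: [0.4, -0.2, 0.4]
eef_pos: [617.5, 78.3, 87.5]
contact_force: [-0.8, -0.7, 5.9]
```

Section 4 snapped: the force rose to 9.2 N, fell to 0.4 N, then met flush contact at z = 87.5. Section 5 is next.

```bash
python3 -m creep '[{"x":0,"y":0,"z":1,"rx":0,"ry":0,"rz":0,"hand":0},{"x":0,"y":0,"z":0,"rx":0,"ry":0,"rz":0,"hand":0}]' | egrep 'eef|contact'
python3 -m creep '[{"x":0,"y":0,"z":-7,"rx":0,"ry":0,"rz":0,"hand":0},{"x":0,"y":0,"z":-7,"rx":0,"ry":0,"rz":0,"hand":0},{"x":7,"y":19.3,"z":0,"rx":0,"ry":0,"rz":0,"hand":0},{"x":8,"y":19.3,"z":0,"rx":0,"ry":0,"rz":0,"hand":0},{"x":7,"y":19.3,"z":0,"rx":0,"ry":0,"rz":0,"hand":0},{"x":0,"y":0,"z":4,"rx":0,"ry":0,"rz":0,"hand":0},{"x":0,"y":0,"z":2,"rx":0,"ry":0,"rz":0,"hand":0},{"x":0,"y":0,"z":0,"rx":0,"ry":0,"rz":0,"hand":0}]' | egrep 'clock|eef|contact'
python3 -m creep '[{"x":0,"y":0,"z":2,"rx":0,"ry":0,"rz":0,"hand":0},{"x":0,"y":0,"z":2,"rx":0,"ry":0,"rz":0,"hand":0}]' | egrep 'eef|contact'
python3 -m creep '[{"x":0,"y":0,"z":2,"rx":0,"ry":0,"rz":0,"hand":0},{"x":0,"y":0,"z":2,"rx":0,"ry":0,"rz":0,"hand":0},{"x":0,"y":0,"z":0,"rx":0,"ry":0,"rz":0,"hand":0}]' | egrep 'eef|contact'
```

```text
eef_pos: [617.7, 78.3, 87.4]
contact_force: [-3.2, -1.4, 13.8]
clock: 7.18
eef_pos: [609.9, 139.3, 93.8]
contact_force: [-0.7, 0.5, 0.2]
eef_pos: [610.3, 139.3, 90.2]
contact_force: [-0.6, -1.4, 0.3]
eef_pos: [610.3, 139.6, 87.4]
contact_force: [-4.1, -1.9, 10.6]
```

Section 5 was already shut and is pressed flush. Next come 6 and 1.

```bash
python3 -m creep '[{"x":0,"y":0,"z":-7,"rx":0,"ry":0,"rz":0,"hand":0},{"x":0,"y":0,"z":-7,"rx":0,"ry":0,"rz":0,"hand":0},{"x":20,"y":3.3,"z":0,"rx":0,"ry":0,"rz":0,"hand":0},{"x":21,"y":3.3,"z":0,"rx":0,"ry":0,"rz":0,"hand":0},{"x":20,"y":3.3,"z":0,"rx":0,"ry":0,"rz":0,"hand":0},{"x":0,"y":0,"z":4,"rx":0,"ry":0,"rz":0,"hand":0},{"x":0,"y":0,"z":2,"rx":0,"ry":0,"rz":0,"hand":0},{"x":0,"y":0,"z":0,"rx":0,"ry":0,"rz":0,"hand":0}]' | egrep 'clock|eef|contact'
python3 -m creep '[{"x":0,"y":0,"z":2,"rx":0,"ry":0,"rz":0,"hand":0},{"x":0,"y":0,"z":1,"rx":0,"ry":0,"rz":0,"hand":0}]' | egrep 'eef|contact'
python3 -m creep '[{"x":0,"y":0,"z":2,"rx":0,"ry":0,"rz":0,"hand":0},{"x":0,"y":0,"z":3,"rx":0,"ry":0,"rz":0,"hand":0},{"x":0,"y":0,"z":0,"rx":0,"ry":0,"rz":0,"hand":0}]' | egrep 'eef|contact'
echo 1; python3 -m creep '[{"x":0,"y":0,"z":-7,"rx":0,"ry":0,"rz":0,"hand":0},{"x":0,"y":0,"z":-7,"rx":0,"ry":0,"rz":0,"hand":0},{"x":13,"y":-16,"z":0,"rx":0,"ry":0,"rz":0,"hand":0},{"x":13,"y":-16,"z":0,"rx":0,"ry":0,"rz":0,"hand":0},{"x":13,"y":-16,"z":0,"rx":0,"ry":0,"rz":0,"hand":0},{"x":0,"y":0,"z":4,"rx":0,"ry":0,"rz":0,"hand":0},{"x":0,"y":0,"z":2,"rx":0,"ry":0,"rz":0,"hand":0},{"x":0,"y":0,"z":0,"rx":0,"ry":0,"rz":0,"hand":0}]' | egrep 'clock|eef|contact'
python3 -m creep '[{"x":0,"y":0,"z":2,"rx":0,"ry":0,"rz":0,"hand":0},{"x":0,"y":0,"z":1,"rx":0,"ry":0,"rz":0,"hand":0}]' | egrep 'eef|contact'
python3 -m creep '[{"x":0,"y":0,"z":2,"rx":0,"ry":0,"rz":0,"hand":0},{"x":0,"y":0,"z":3,"rx":0,"ry":0,"rz":0,"hand":0},{"x":0,"y":0,"z":0,"rx":0,"ry":0,"rz":0,"hand":0}]' | egrep 'eef|contact'
```

```text
clock: 8.8
eef_pos: [553.6, 163.7, 94.0]
contact_force: [-0.6, -0.6, -0.7]
eef_pos: [553.4, 163.6, 91.1]
contact_force: [0.5, 0.2, -0.1]
eef_pos: [553.5, 163.8, 87.4]
contact_force: [-4.8, -1.5, 12.3]
1
clock: 10.42
eef_pos: [504.6, 126.8, 94.1]
contact_force: [-0.2, -0.0, -0.3]
eef_pos: [503.6, 127.2, 91.8]
contact_force: [-8.0, 3.3, 13.9]
eef_pos: [504.0, 127.0, 87.3]
contact_force: [-6.6, 2.0, 17.3]
```

Section 6 was already shut, and section 1 was raised and has been pressed to flush. Next come 2 and 3.

```bash
echo 2; python3 -m creep '[{"x":0,"y":0,"z":-7,"rx":0,"ry":0,"rz":0,"hand":0},{"x":0,"y":0,"z":-7,"rx":0,"ry":0,"rz":0,"hand":0},{"x":-7,"y":-19,"z":0,"rx":0,"ry":0,"rz":0,"hand":0},{"x":-7,"y":-19,"z":0,"rx":0,"ry":0,"rz":0,"hand":0},{"x":-8,"y":-20,"z":0,"rx":0,"ry":0,"rz":0,"hand":0},{"x":0,"y":0,"z":4,"rx":0,"ry":0,"rz":0,"hand":0},{"x":0,"y":0,"z":2,"rx":0,"ry":0,"rz":0,"hand":0},{"x":0,"y":0,"z":0,"rx":0,"ry":0,"rz":0,"hand":0}]' | egrep 'clock|eef|contact'
python3 -m creep '[{"x":0,"y":0,"z":2,"rx":0,"ry":0,"rz":0,"hand":0},{"x":0,"y":0,"z":1,"rx":0,"ry":0,"rz":0,"hand":0}]' | egrep 'eef|contact'
python3 -m creep '[{"x":0,"y":0,"z":2,"rx":0,"ry":0,"rz":0,"hand":0},{"x":0,"y":0,"z":3,"rx":0,"ry":0,"rz":0,"hand":0},{"x":0,"y":0,"z":0,"rx":0,"ry":0,"rz":0,"hand":0}]' | egrep 'eef|contact'
echo 3; python3 -m creep '[{"x":0,"y":0,"z":-7,"rx":0,"ry":0,"rz":0,"hand":0},{"x":0,"y":0,"z":-7,"rx":0,"ry":0,"rz":0,"hand":0},{"x":-20,"y":-3.3,"z":0,"rx":0,"ry":0,"rz":0,"hand":0},{"x":-21,"y":-3.3,"z":0,"rx":0,"ry":0,"rz":0,"hand":0},{"x":-20,"y":-3.3,"z":0,"rx":0,"ry":0,"rz":0,"hand":0},{"x":0,"y":0,"z":4,"rx":0,"ry":0,"rz":0,"hand":0},{"x":0,"y":0,"z":2,"rx":0,"ry":0,"rz":0,"hand":0},{"x":0,"y":0,"z":0,"rx":0,"ry":0,"rz":0,"hand":0}]' | egrep 'clock|eef|contact'
python3 -m creep '[{"x":0,"y":0,"z":2,"rx":0,"ry":0,"rz":0,"hand":0},{"x":0,"y":0,"z":1,"rx":0,"ry":0,"rz":0,"hand":0}]' | egrep 'eef|contact'
python3 -m creep '[{"x":0,"y":0,"z":2,"rx":0,"ry":0,"rz":0,"hand":0},{"x":0,"y":0,"z":3,"rx":0,"ry":0,"rz":0,"hand":0},{"x":0,"y":0,"z":0,"rx":0,"ry":0,"rz":0,"hand":0}]' | egrep 'eef|contact'
```

```text
2
clock: 12.05
eef_pos: [511.4, 65.4, 94.1]
contact_force: [0.3, 0.6, -0.5]
eef_pos: [510.6, 64.7, 91.7]
contact_force: [-7.6, -4.2, 14.7]
eef_pos: [511.3, 65.0, 87.3]
contact_force: [-7.3, -2.4, 17.5]
3
clock: 13.68
eef_pos: [568.0, 40.8, 94.0]
contact_force: [-0.4, -0.3, 0.1]
eef_pos: [568.3, 40.0, 92.2]
contact_force: [-2.7, -7.8, 12.2]
eef_pos: [568.7, 40.3, 87.4]
contact_force: [-2.0, -5.0, 12.1]
```

Next I draw clear to the earlier viewpoint and check the lid.

```bash
python3 -m creep '[{"x":0,"y":0,"z":-10,"rx":0,"ry":0,"rz":0,"hand":0},{"x":0,"y":0,"z":-40,"rx":0,"ry":0,"rz":0,"hand":0},{"x":0,"y":0,"z":-45,"rx":0,"ry":0,"rz":0,"hand":0},{"x":-20,"y":30,"z":-25,"rx":0,"ry":0,"rz":0,"hand":0},{"x":-21,"y":30,"z":-23,"rx":0,"ry":0,"rz":0,"hand":0},{"x":0,"y":0,"z":0,"rx":0,"ry":0,"rz":0,"hand":0},{"x":0,"y":0,"z":0,"rx":0,"ry":0,"rz":0,"hand":0}]' | egrep 'clock|eef|contact'
python3 - <<'E'
from h import *
w=grab_frame('wrist')[:,:,::-1];b=grab_frame('side')[:,:,::-1]
cv2.imwrite('pics/end.png',np.hstack([cv2.resize(w[10:240,160:390],(400,400),interpolation=3),cv2.resize(b[140:240,255:355],(400,400),interpolation=3)]))
E
```

```text
clock: 15.18
eef_pos: [621.3, 89.2, 228.4]
contact_force: [-0.9, 0.5, 0.4]
```

View pics/end.png

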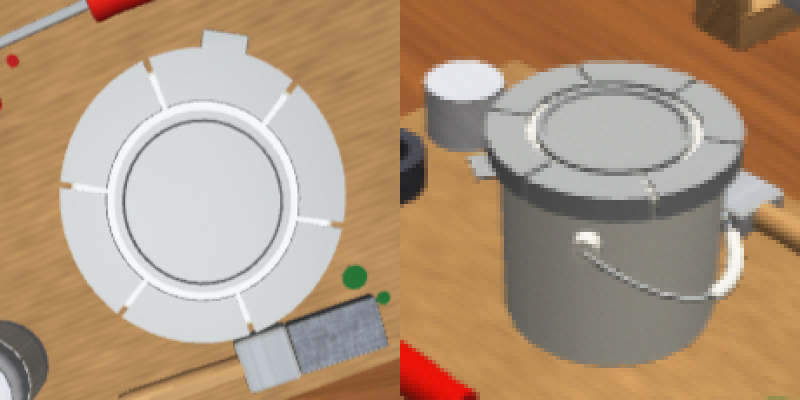

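All six slots now show evenly around the lid (left crop, centre (203,200)). The rim is flat and uniform in the side view, and the tub and its neighbours are in place.

```bash
python3 -c "
from rig import *
print(sign_off())"
```

```text
the job is handed in; nothing more can be done
None
```

I handed the job in at about 15 s with all six rim sections pressed flush (1 to 4 were raised, 5 and 6 were already shut); the last pictures show a flat rim, the tub and the things around it in view in place, and the hand clear, but the sign-off returned no verdict.

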